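# Draw the board cassette out from under the instrument stack

## Robot

A 6-joint arm with a two-finger parallel gripper is mounted at the origin on the work surface. World frame = base frame: x ahead of the robot, y to its left, z up, the work surface at z = 0. Lengths are in m, angles in rad, forces in N, time in s.
With the tool pointing down it reaches from about 0.375 to 0.9 m from the base axis. Payload 3.1 kg.
Tool frame: the origin (TCP) lies at the centre of the arm's flange, where the gripper is bolted on; the fingertips stand 173 mm ahead of it and the grasp point (between the pads) lies 155 mm ahead of it (tip_extent is the distance from the TCP to the fingertips, in m); z points along the fingers, y is the direction in which the jaws open and shut (so a half turn about z gives the same grasp; the last joint's range is limited). The gripper opens to 85 mm and grips with 20 to 120 N. Pads are 22 mm wide; open, the fingers measure 114 mm over their backs; the gripper's body (76 mm by 85 mm) begins 54 mm behind the grasp point. The pads swing forward as they close: fully open they stand 13 mm farther back than shut.
Start: joints at [-1.498, 0.527, 1.433, -0, 1.181, -0.178], TCP at [0.155, -0.605, 0.405] pointing down, gripper open.
Joint ranges: [-3.08, 3.08], [-0.75, 2.2], [0.22, 2.44], [-1.43, 4.57], [0, 2.65], [-2.85, 2.85]. Speed limits (rad/s): [2.79, 2.79, 3.14, 3.14, 3.14, 3.14].

## Interface

Orientations are given as a unit quaternion [x, y, z, w].
In Python, from station import sense, snapshot, sign_off, tip_extent gives the robot as it stands. The module is installed in compiled form; this text tells all that it offers.
- The arm moves only by the tool servo_tool, never from a script. Its argument "rows" is a list of rows, each a list of 3 entries, a list of its own where there are three numbers: the shift along the tool's x, y, z in mm, then the turn about the tool's z in degrees, then the opening, from -1 (shut) to 1 (fully open), so that 0 is half open. A call has 1 to 8 rows; each row is the pose to reach, as a shift and turn from the pose measured when the call began, along the tool's axes at that moment; what a row does not reach only later rows make up. A row lasts 1/10 s, in which the tool goes at most 50 mm and 8.59 degrees, less where a joint would pass 70% of its speed; a pose out of reach is approached as far as the arm can. A call with a gripper value outside its range is refused whole. The fingers move at their own pace and stop on an object; "force" is the grip in N (left out, the last holds). Time passes only in rows, so rows that repeat a pose let the fingers close. It gives the time, the measured TCP pose, the force and the opening at its end, in the units of the state.
- sense(): the state, without advancing time (a new reading comes with each control period).
- snapshot(name): name is "scene" or "top" or "wrist"; returns a dict with "image" (480x640x3 uint8, blue, green, red), "z_map" (480x640 float32, m along the optical axis (not along the pixel's ray), 0 where there is no reading), "vertical_fov" (degrees; the focal length in pixels is half the picture's height over the tangent of half this angle, whatever the lens; pixels are square), "cx", "cy" (the principal point, pixels), "cam_to_world" (4x4, takes a point from camera to world coordinates). Camera axes: x right, y down, z forward; pixel columns grow to the right and rows downward; lengths in m; the calibration is good to about 2 mm. The wrist camera is an equidistant fisheye: a pixel r from the principal point sees the ray r / f radians off the axis. A picture is of the moment at which its call begins.
- sign_off(): hands the job in, once; it reports no verdict.
The state is a dict: "t": time; "q": joint angles; "qd": joint speeds; "tau": joint torques, N m; "tcp_pos": TCP position; "tool_rot": TCP orientation; "force": force on the tool from outside, world axes, zero at the start; "ft_torque": the same for the moment, N m; "finger_gap": opening from 0.0 (shut) to 1.0 (fully open).
Only numpy, scipy, OpenCV 4.12 (cv2) and the standard library are available. Lean on these libraries where they do the work, as an engineer would, in place of code of your own. Each camera call takes 0.05 s, during which the arm holds its last target. There are 200 camera calls.

## Task

Draw the flat board cassette (orange pull lip) out from under the three stacked instrument boxes and lay it flat on the blue inspection mat, inside the white outline and lined up with it, either way round. The boxes must stay stacked and end standing flat on the desk in their steel frame, without being lifted, taken apart or toppled; if the stack is left leaning, its front edge wedged on the frame, nudge it free so that it drops flat. Leave the other things on the desk where they are.

Things in the scene. Friction and masses are not known exactly. Their poses are not given: they have to be found in the camera images.
- frame: Fixed steel stacking frame. Origin on the desk amid where the boxes stand; -x points out of its front, the way the cassette is drawn. Two front brackets (45 mm high, x -58 to -64 mm, 44 to 68 mm either side of the middle; feet 3 mm high to x = -89 mm) hold the boxes back; the 88 mm opening between them, open above, passes the cassette. Side rails 24 mm high, 63 to 69 mm out.
- cassette_center (a point): Centre (8 mm above its underside) of the loose flat aluminium cassette with green board face: 175 mm long (its x), 60 wide (y), 16 thick, about 0.18 kg. At first 85 to 105 mm of its length is under the boxes and its -x end sticks out of the frame's front. Drawn about 110 mm to the frame's -x it comes clear of the boxes, which sink 16 mm to the desk, back edge first.
- lip (a point): Orange pull lip: upright bar across the cassette's -x end, 60 mm wide, 12 mm thick along x, 22 mm above its top face (its top 38 mm above the desk; this point 11 mm below that). Behind it is an open pocket 50 to 65 mm long to the boxes, floor 16 mm above the desk, where fingertips can hook it. The stack is 151 mm high: lean the tool away from it. Drawing takes 5 to 18 N.
- box_low_center (a point): Centre of the lowest box, grey: 100 (its x) x 112 x 50 mm high, about 0.4 kg, loose, resting on the cassette, its front face (-x) 2 to 10 mm behind the frame's brackets. With the cassette out, its front edge often stays wedged on the brackets, the stack leaning back about 0.2 rad; pressing down on top may not free it, but pushing this box's front face (20 to 65 mm up, between the brackets) back a few mm with under 15 N does.
- box_mid_center (a point): Centre of the middle box, blue: 92 x 106 x 45 mm high, about 0.26 kg, loose, on the grey one.
- box_top_center (a point): Centre of the top box, white: 84 x 98 x 40 mm high, about 0.18 kg, loose, on the blue one.
- mat_center (a point): Middle of the blue inspection mat (225 x 110 mm, flush with the desk, no step), given 8 mm above the desk, where the cassette's centre belongs. x runs along its length; the white outline on it is 199 x 84 mm inside, long side along x.
- mouse: Black computer mouse, about 75 mm long, 34 mm high, loose; not part of the job. Origin under it, on the desk.
- mug: Blue mug, 80 mm across, 95 mm high, loose; not part of the job. Origin at the centre of its foot.
- flux: Amber bottle, 48 mm across, 110 mm high, loose; not part of the job. Origin at the centre of its foot.
- driver: Screwdriver lying flat, 180 mm long, along its x, loose; not part of the job.
- module: Small green circuit module, 70 x 30 x 16 mm, loose; not part of the job. Origin under its middle.
- bin: Yellow parts bin, 110 x 160 x 50 mm, loose; not part of the job. Origin under its middle.
Things that resemble listed ones, but are neither listed nor needed, are in the scene too. Of the things like the part that bears cassette_center, leave any that is pink; of the rest the larger one is meant.

How it is judged:
On the way:
1. the cassette is drawn out clear of the stack (x of cassette_center in the frame of frame below -0.14 m), for 0.2 s.
At the end, for the whole second after the job is handed in: The cassette lies flat at rest on the mat, within 12 mm of its middle along and across and 0.14 rad of its long axis, either way round; the boxes stand stacked on the desk, upright within 0.12 rad, each within 30 mm of the one below, the lowest within 40 mm of the frame middle (x of cassette_center in the frame of mat_center between -0.012 and 0.012 m and y of cassette_center in the frame of mat_center between -0.012 and 0.012 m and angle between the x axis of cassette_center and the x axis of mat_center, either way round below 0.14 rad and angle between cassette_center's own z axis and vertical below 0.05 rad and height (world z) of cassette_center below 0.013 m and linear speed of cassette below 0.02 m/s and angle between each of box_low_center, box_mid_center, box_top_center's own z axis and vertical below 0.12 rad and height (world z) of box_low_center below 0.035 m and height (world z) of box_mid_center between 0.066 and 0.0825 m and height (world z) of box_top_center between 0.108 and 0.125 m and horizontal distance between box_mid_center and box_low_center below 0.03 m and horizontal distance between box_top_center and box_mid_center below 0.03 m and horizontal distance between box_low_center and frame below 0.04 m); the robot touches nothing.
It fails at once if a box lifted off the stack (height (world z) of box_low_center above 0.062 m or height (world z) of box_mid_center above 0.112 m or height (world z) of box_top_center above 0.158 m).
It fails at once if a box toppled (angle between any of box_low_center, box_mid_center, box_top_center's own z axis and vertical above 0.6 rad).
It fails at once if another thing on the desk moved more than 30 mm or tipped (distance of any of mouse, mug, flux, driver, module, bin from where it was at the start of the episode above 0.03 m or angle between any of mug, flux's own z axis and vertical above 0.5 rad).
It also fails if it takes over 67 s, if anything falls off the work surface, if the arm or the gripper's body presses on something with over 40 N, if the wrist force passes 120 N, or if a joint passes its speed limit or range.

## Working session

There is one attempt and no reset: what is moved stays moved. The work goes in short steps, Python scripts to look and compute and a tool call to move; the robot and the scene stay as the last step left them, time stands still between calls to the robot, and variables do not carry over. Pictures are saved under pics/ and viewed, about 8 in all and at most 12, crops included, and the job is handed in when it is done.

Besides the shell and the picture viewer there is one more tool, called after "Emit:" as name(argument=value, ...) on one line, values as JSON. servo_tool: Moves the arm, as the interface text tells. Its arguments: {"type":"object","properties":{"rows":{"type":"array"},"force":{"type":"number"}},"required":["rows"]}

```bash
mkdir -p pics; cat > h.py <<'E'
import numpy as np, cv2
from station import sense, snapshot, tip_extent
def save(s,n): cv2.imwrite(f'pics/{n}.png',s['image'])
def world(s):
    h,w=s['z_map'].shape; f=h/2/np.tan(np.radians(s['vertical_fov'])/2)
    v,u=np.mgrid[:h,:w]; z=s['z_map']
    P=np.stack([(u-s['cx'])/f*z,(v-s['cy'])/f*z,z,np.ones_like(z)],-1)
    return (P@np.array(s['cam_to_world']).T)[...,:3]
E
python3 - <<'E'
from h import *
a=snapshot('top');b=snapshot('scene')
save(a,'top0');save(b,'scene0')
np.save('top0w.npy',world(a)); np.save('scene0w.npy',world(b))
print(sense(),tip_extent,a['cam_to_world'],b['cam_to_world'],a['vertical_fov'])
E
```

```text
{'t': 0.1, 'q': array([-1.49848319e+00,  5.28407919e-01,  1.43382544e+00,  2.91293262e-05,
        1.18143917e+00, -1.78484338e-01]), 'qd': array([-0.0006599 , -0.00124071, -0.00489884, -0.00152209,  0.00027948,
       -0.00016707]), 'tau': array([ 2.20715101e-04, -4.43304741e+01, -1.78586787e+01, -2.00280160e-04,
        3.89273831e-03, -8.73338564e-06]), 'tcp_pos': array([ 0.15512758, -0.60510389,  0.40379349]), 'tool_rot': array([ 9.92148032e-01,  1.25064783e-01,  6.86298410e-05, -1.03776247e-03]), 'force': array([ 0.59610558,  0.36591513, -0.60067134]), 'ft_torque': array([ 0.00254605,  0.02778197, -0.02088859]), 'finger_gap': 1.002035778412517} 0.1734 [[ 0.01434368 -0.99069314  0.13535639  0.41994066]
 [-0.99987855 -0.01503647 -0.0040972   0.02491301]
 [ 0.00609435 -0.13528118 -0.9907885   1.33000365]
 [ 0.          0.          0.          1.        ]] [[-0.60922866  0.41618938 -0.67500136  1.44840412]
 [ 0.79295857  0.32784274 -0.51355218  0.71182572]
 [ 0.00755933 -0.84811882 -0.52975213  0.80175959]
 [ 0.          0.          0.          1.        ]] 43.9572502892882
```

View pics/top0.png

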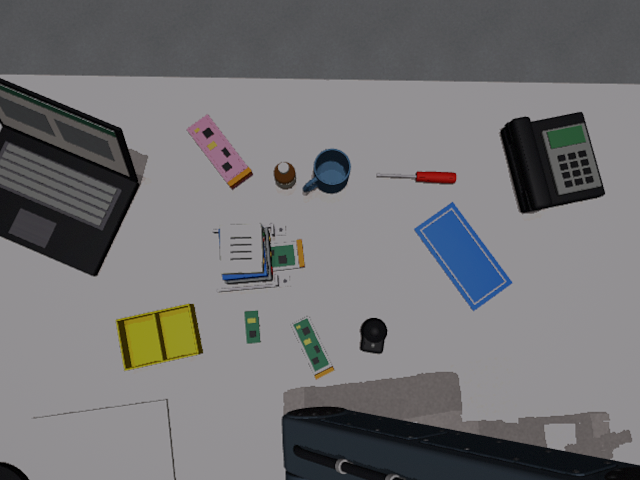

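View pics/scene0.png

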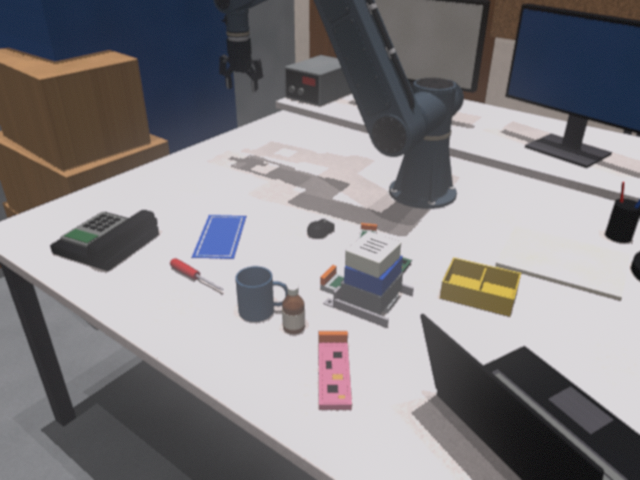

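The top view shows the wanted cassette's lip at (300,253), the stack at (245,250), the mat at (463,256), the mug at (332,170), the flux bottle at (285,175) and the mouse at (373,335). The pink cassette at (220,150) and the smaller one at (313,347) are decoys.

```bash
python3 - <<'E'
from h import *
im=cv2.imread('pics/top0.png');W=np.load('top0w.npy');hsv=cv2.cvtColor(im,cv2.COLOR_BGR2HSV)
def rep(name,m,box,zr):
    u0,u1,v0,v1=box; k=np.zeros(m.shape,bool);k[v0:v1,u0:u1]=1
    k&=m&(W[...,2]>zr[0])&(W[...,2]<zr[1]); p=W[k]
    r=cv2.minAreaRect((p[:,:2]*1000).astype(np.float32))
    print(name,k.sum(),'med',np.median(p,0).round(4),'rect',np.round(r[0],1),np.round(r[1],1),round(r[2],1)); print(np.round(cv2.boxPoints(r)).tolist())
H,S,V=hsv[...,0],hsv[...,1],hsv[...,2]; al=np.ones(H.shape,bool)
rep('lip',(H<20)&(S>120),(290,312,235,272),(.02,.06))
rep('cass',al,(268,312,232,275),(.009,.026))
rep('casslip',al,(268,312,235,275),(.009,.05))
rep('mat',(H>100)&(H<125)&(S>120),(400,520,190,320),(-.01,.01))
rep('top',al,(200,290,215,300),(.135,.18))
rep('mug',al,(298,355,145,200),(.02,.13))
rep('flux',al,(270,300,155,195),(.02,.13))
rep('mouse',al,(355,392,312,360),(.01,.06))
rep('decoy',al,(285,340,310,382),(.009,.06))
rep('driver',al,(370,460,165,190),(.006,.06))
rep('frame',al,(265,300,218,292),(.03,.06))
rep('rails',al,(205,300,218,298),(.018,.03))
E
python3 -c "
import cv2;im=cv2.imread('pics/top0.png')[210:300,200:320];cv2.imwrite('pics/c0.png',cv2.resize(im,None,fx=6,fy=6,interpolation=2))"
```

```text
lip 110 med [0.5623 0.0579 0.0391] rect [561.8  57.7] [59.6 10.3] 7.4
[[532.0, 59.0], [533.0, 49.0], [592.0, 56.0], [591.0, 67.0]]
cass 735 med [0.5563 0.094  0.0174] rect [570.7  89.6] [86.4 71.6] 7.3
[[523.0, 120.0], [532.0, 49.0], [618.0, 60.0], [609.0, 131.0]]
casslip 919 med [0.5566 0.0892 0.0182] rect [560.8  87.8] [90.  72.2] 5.7
[[512.0, 119.0], [520.0, 47.0], [609.0, 56.0], [602.0, 128.0]]
mat 4221 med [ 0.5637 -0.3069  0.0025] rect [ 565.3 -306.7] [223.4 111.2] 35.7
[[442.0, -327.0], [507.0, -417.0], [688.0, -287.0], [623.0, -196.0]]
top 2118 med [0.5553 0.1727 0.1519] rect [556.4 172.7] [99.1 87.1] 3.8
[[504.0, 213.0], [510.0, 126.0], [609.0, 132.0], [603.0, 219.0]]
mug 902 med [ 7.301e-01 -5.000e-04  7.190e-02] rect [729.   -1.7] [ 79.3 106.5] 64.0
[[664.0, -14.0], [759.0, -61.0], [794.0, 11.0], [699.0, 57.0]]
flux 475 med [0.7244 0.0934 0.0769] rect [732.1  95.5] [46.6 46.9] 65.8
[[701.0, 84.0], [744.0, 65.0], [763.0, 107.0], [720.0, 126.0]]
mouse 802 med [ 0.3859 -0.1023  0.029 ] rect [ 388.5 -103.2] [58.1 84. ] 74.2
[[340.0, -120.0], [421.0, -143.0], [437.0, -87.0], [356.0, -64.0]]
decoy 1193 med [0.3563 0.0288 0.0138] rect [358.2  28.9] [134.3 101.8] 2.4
[[289.0, 77.0], [293.0, -25.0], [427.0, -19.0], [423.0, 83.0]]
driver 621 med [ 0.7404 -0.2312  0.022 ] rect [ 742.6 -198.8] [ 56.1 203. ] 1.0
[[713.0, -98.0], [716.0, -301.0], [772.0, -300.0], [769.0, -97.0]]
frame 204 med [0.5597 0.1152 0.0439] rect [557.2  94.1] [ 70.7 135.3] 88.1
[[488.0, 61.0], [624.0, 57.0], [626.0, 127.0], [491.0, 132.0]]
rails 531 med [0.5402 0.1162 0.0214] rect [553.5 155.4] [138.8 185.4] 6.0
[[475.0, 240.0], [494.0, 56.0], [632.0, 70.0], [613.0, 255.0]]
```

View pics/c0.png

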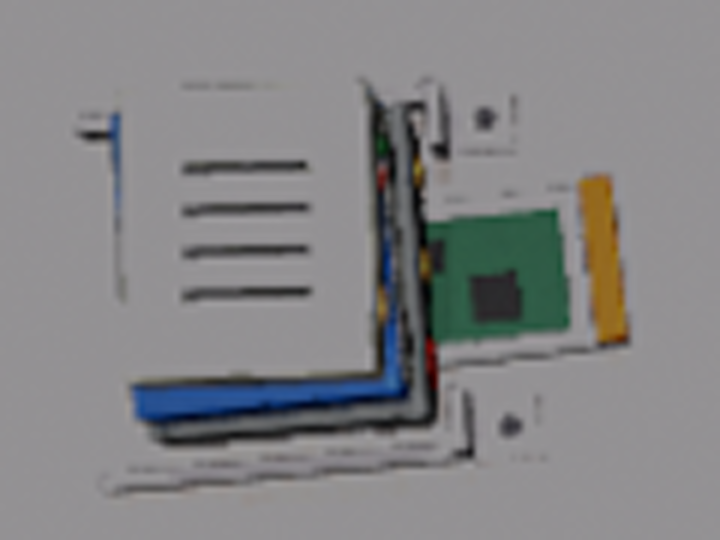

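```bash
cat >> h.py <<'E'
from scipy.spatial.transform import Rotation as Ro
def go(target,yang=None):
    """tool-axis shift mm and turn deg to TCP target with tool y at world heading yang (deg)"""
    s=sense();R=Ro.from_quat(s['tool_rot']).as_matrix()
    d=R.T@(np.array(target)-s['tcp_pos'])*1000
    h=np.degrees(np.arctan2(R[1,1],R[0,1])); 
    t=0 if yang is None else (-(yang-h)+180)%360-180
    print('t',round(s['t'],2),'pos',s['tcp_pos'].round(4),'yhead',h.round(1),'F',s['force'].round(1),'gap',round(s['finger_gap'],3),'-> shift',d.round(1),'turn',round(t,1))
E
python3 - <<'E'
from h import *
go([.57,0.0,.33],-82.6)
w=snapshot('wrist'); s=sense();R=Ro.from_quat(s['tool_rot']).as_matrix()
C=np.array(w['cam_to_world']);print((R.T@(C[:3,3]-s['tcp_pos'])).round(3));print((R.T@C[:3,:3]).round(2),w['vertical_fov'])
E
```

```text
t 0.1 pos [ 0.1551 -0.6051  0.4038] yhead -75.6 F [ 0.6  0.4 -0.6] gap 1.002 -> shift [ 552.  -483.1   75. ] turn 7.0
[ 0.07  -0.001  0.031]
[[-0.   -0.96 -0.27]
 [ 1.    0.   -0.  ]
 [ 0.   -0.27  0.96]] 65.70646984690485
```

Emit:
servo_tool(rows=[[[70, -60, 0], 1, 1], [[140, -120, 0], 2, 1], [[210, -180, 0], 4, 1], [[280, -240, 0], 5, 1], [[345, -300, 0], 7, 1], [[345, -300, 0], 7, 1]])

```text
t: 0.75
tcp_pos: [0.3269, -0.3572, 0.4043]
tool_rot: [0.998, 0.064, 0.0, -0.001]
force: [1.1, -0.1, -0.3]
finger_gap: 0.999
```

```bash
python3 - <<'E'
from h import *
go([.57,0.0,.33],-82.6)
E
```

```text
t 0.75 pos [ 0.3269 -0.3572  0.4043] yhead -82.7 F [ 1.1 -0.1 -0.3] gap 0.999 -> shift [ 286.5 -323.3   75. ] turn -0.1
```

Emit:
servo_tool(rows=[[[36, -40, 10], 0, 0], [[72, -80, 20], 0, 0], [[108, -120, 30], 0, 0], [[144, -160, 40], 0, 0], [[180, -200, 50], 0, 0], [[216, -240, 60], 0, 0], [[252, -282, 70], 0, 0], [[287, -323, 75], 0, 0]])

```text
t: 1.55
tcp_pos: [0.5491, -0.0318, 0.3343]
tool_rot: [0.998, 0.064, -0.0, -0.001]
force: [0.7, -0.8, 0.5]
finger_gap: 0.498
```

Emit:
servo_tool(rows=[[[0, 0, 0], 0, 0]])

```text
t: 1.65
tcp_pos: [0.5511, -0.0273, 0.3335]
tool_rot: [0.998, 0.067, 0.0, -0.002]
force: [-0.8, -0.4, 0.1]
finger_gap: 0.503
```

```bash
python3 - <<'E'
from h import *
go([.562,0.058,.25],-82.6)
save(snapshot('wrist'),'w1')
E
```

```text
t 1.65 pos [ 0.5511 -0.0273  0.3335] yhead -82.3 F [-0.8 -0.4  0.1] gap 0.503 -> shift [ 22.1 -82.8  83.7] turn 0.3
```

View pics/w1.png

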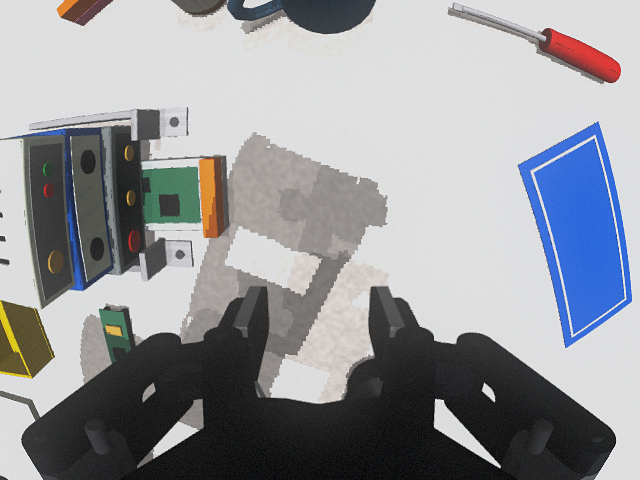

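The wrist view shows the lip at about (213,195), between the brackets at (145,125) and (150,258), and the fingers at the bottom. I'll refine the lip by casting rays onto its top plane.

```bash
cat >> h.py <<'E'
def fish(s,uv,z):
    f=240/np.tan(np.radians(s['vertical_fov'])/2);uv=np.atleast_2d(uv).astype(float)-[s['cx'],s['cy']]
    r=np.hypot(*uv.T);th=r/f
    d=np.c_[uv/np.maximum(r,1e-9)[:,None]*np.sin(th)[:,None],np.cos(th)]
    C=np.array(s['cam_to_world']);d=d@C[:3,:3].T
    return C[:3,3]+d*((z-C[2,3])/d[:,2])[:,None]
E
python3 - <<'E'
from h import *
s=snapshot('wrist');hsv=cv2.cvtColor(s['image'],cv2.COLOR_BGR2HSV)
m=cv2.inRange(hsv,(5,150,190),(22,255,255));m[:, :180]=0;m[:,250:]=0;m[:130]=0;m[260:]=0
v,u=np.nonzero(m);P=fish(s,np.c_[u,v],.038)
r=cv2.minAreaRect((P[:,:2]*1000).astype(np.float32));print(r,len(u))
print('green/feet',fish(s,[[143,158],[145,228],[187,108],[193,268]],.016).round(3).tolist(), fish(s,[[187,108],[193,268]],.003).round(3).tolist())
print('bracket tops',fish(s,[[132,110],[135,138]],.045).round(3).tolist())
E
```

```text
((564.9380493164062, 59.886558532714844), (58.53850173950195, 11.405884742736816), 7.0389580726623535) 914
green/feet [[0.587, 0.125, 0.016], [0.527, 0.121, 0.016], [0.63, 0.089, 0.016], [0.497, 0.075, 0.016]] [[0.63, 0.094, 0.003], [0.491, 0.079, 0.003]]
bracket tops [[0.626, 0.123, 0.045], [0.605, 0.118, 0.045]]
```

Emit:
servo_tool(rows=[[[12, -43, 40], 0.7, 0], [[23, -85, 80], 0.7, 0], [[23, -85, 82], 0.7, 0], [[23, -85, 82], 0.7, 0], [[23, -85, 82], 0.7, 0]])

```text
t: 2.25
tcp_pos: [0.5609, 0.0556, 0.2523]
tool_rot: [0.998, 0.059, -0.001, -0.001]
force: [0.4, -0.8, 0.6]
finger_gap: 0.501
```

```bash
python3 - <<'E'
from h import *
go([.564,0.059,.194],-83)
E
```

```text
t 2.25 pos [0.5609 0.0556 0.2523] yhead -83.2 F [ 0.4 -0.8  0.6] gap 0.501 -> shift [ 3.6 -2.9 58.3] turn -0.2
```

Emit:
servo_tool(rows=[[[4, -3, 25], 0, 0], [[4, -3, 45], 0, 0], [[4, -3, 58], 0, 0], [[4, -3, 58], 0, -0.3], [[4, -3, 58], 0, -1], [[4, -3, 58], 0, -1], [[4, -3, 58], 0, -1], [[4, -3, 58], 0, -1]], force=60)

```text
t: 3.05
tcp_pos: [0.5646, 0.0587, 0.1955]
tool_rot: [0.998, 0.06, -0.0, -0.0]
force: [-2.4, -3.7, 6.7]
finger_gap: 0.121
```

```bash
python3 - <<'E'
from h import *
go([.576,-0.041,.194],-83)
save(snapshot('wrist'),'w2')
E
```

```text
t 3.05 pos [0.5646 0.0587 0.1955] yhead -83.2 F [-2.4 -3.7  6.7] gap 0.121 -> shift [ -0.6 100.4   1.5] turn -0.2
```

View pics/w2.png

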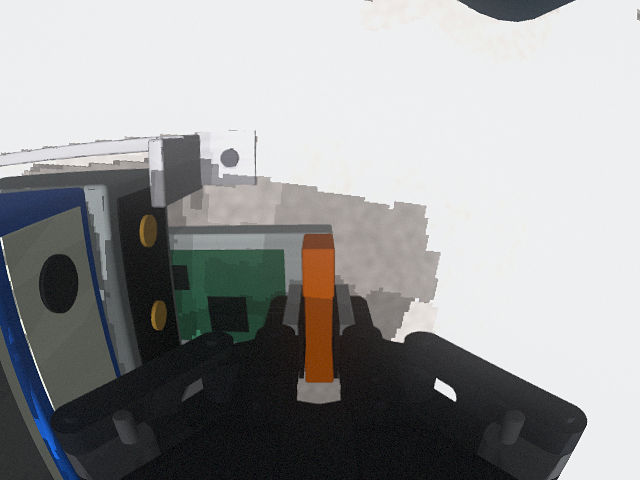

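The lip is gripped centrally between the pads. Drawing slowly.

Emit:
servo_tool(rows=[[[0, 8, -0.5], 0, -1], [[0, 20, -0.5], 0, -1], [[0, 32, -0.5], 0, -1], [[0, 44, -0.5], 0, -1], [[0, 56, -0.5], 0, -1], [[0, 68, -0.5], 0, -1], [[0, 80, -0.5], 0, -1], [[0, 80, -0.5], 0, -1]])

```text
t: 3.9
tcp_pos: [0.5732, -0.02, 0.1956]
tool_rot: [0.998, 0.058, -0.002, -0.002]
force: [-1.1, 5.1, -0.9]
finger_gap: 0.119
```

```bash
python3 - <<'E'
from h import *
go([.564+.16*.117,0.059-.16*.993,.195],-83.2)
E
```

```text
t 3.9 pos [ 0.5732 -0.02    0.1956] yhead -83.3 F [-1.1  5.1 -0.9] gap 0.119 -> shift [ 0.2 80.5  0.2] turn -0.1
```

Emit:
servo_tool(rows=[[[0, 10, 0], 0, -1], [[0, 22, 0], 0, -1], [[0, 34, 0], 0, -1], [[0, 46, 0], 0, -1], [[0, 60, 0], 0, -1], [[0, 75, 0], 0, -1], [[0, 90, 0], 0, -1], [[0, 90, 0], 0, -1]])

```text
t: 4.7
tcp_pos: [0.5845, -0.1126, 0.1955]
tool_rot: [0.998, 0.058, -0.001, -0.001]
force: [-0.2, -3.3, 2.9]
finger_gap: 0.121
```

```bash
python3 - <<'E'
from h import *
lip=np.array([.565,-.307])+.0815*np.array([-.812,-.583])
go([*lip,.195],-144.3)
b=snapshot('scene');a=snapshot('top');save(b,'s3');save(a,'t3')
W=world(a);np.save('t3w.npy',W)
cv2.imwrite('pics/s3c.png',np.hstack([cv2.resize(b['image'][190:340,260:460],(400,300)),cv2.resize(a['image'][190:310,200:360],(400,300))]))
E
```

```text
t 4.7 pos [ 0.5845 -0.1126  0.1955] yhead -83.4 F [-0.2 -3.3  2.9] gap 0.121 -> shift [-112.9  230.5    0.4] turn 60.9
```

View pics/s3c.png

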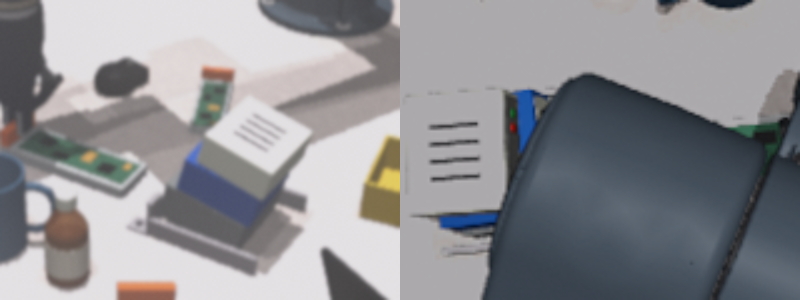

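The cassette is clear of the stack, and the stack leans back, wedged on the brackets. I'll carry the cassette to the mat first by sliding it over the desk, then free the stack.

Emit:
servo_tool(rows=[[[-5, 12, 0], 4, -1], [[-12, 28, 0], 8, -1], [[-20, 44, 0], 12, -1], [[-29, 60, 0], 17, -1], [[-38, 76, 0], 21, -1], [[-46, 94, 0], 25, -1], [[-54, 112, 0], 30, -1], [[-54, 112, 0], 30, -1]])

```text
t: 5.6
tcp_pos: [0.5435, -0.2303, 0.1956]
tool_rot: [0.979, -0.203, -0.0, 0.0]
force: [-1.0, -1.7, 2.5]
finger_gap: 0.119
```

```bash
python3 - <<'E'
from h import *
lip=np.array([.565,-.307])+.0815*np.array([-.812,-.583])
go([*lip,.195],-144.3)
E
```

```text
t 5.6 pos [ 0.5435 -0.2303  0.1956] yhead -113.5 F [-1.  -1.7  2.5] gap 0.119 -> shift [  8.5 131.8   0.6] turn 30.8
```

Emit:
servo_tool(rows=[[[1, 16, 0], 4, -1], [[2, 34, 0], 8, -1], [[3, 52, 0], 12, -1], [[5, 72, 0], 17, -1], [[6, 92, 0], 22, -1], [[8, 112, 0], 27, -1], [[8, 132, 0], 31, -1], [[8, 132, 0], 31, -1]])

```text
t: 6.4
tcp_pos: [0.4983, -0.3557, 0.1956]
tool_rot: [0.889, -0.457, 0.001, 0.001]
force: [-0.3, -1.6, 3.4]
finger_gap: 0.121
```

```bash
python3 - <<'E'
from h import *
lip=np.array([.565,-.307])+.0815*np.array([-.812,-.583])
go([*lip,.195],-144.3)
a=snapshot('wrist');save(a,'w4')
E
```

```text
t 6.4 pos [ 0.4983 -0.3557  0.1956] yhead -144.4 F [-0.3 -1.6  3.4] gap 0.121 -> shift [-0.7 -1.1  0.6] turn -0.1
```

View pics/w4.png

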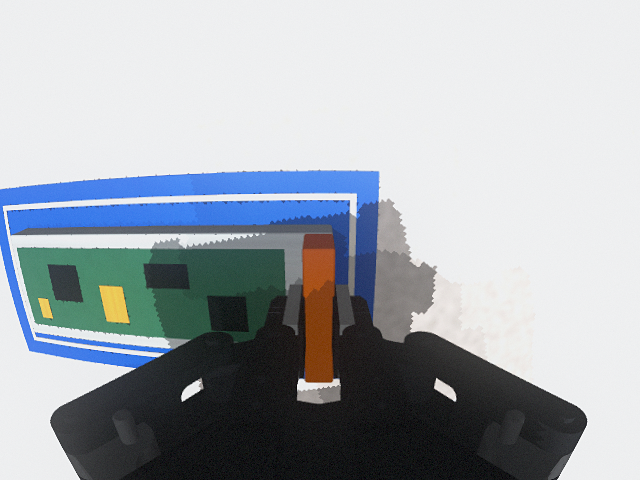

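The cassette lies inside the outline; mat corners at (379,172), (1,190) and (30,350). I'll check margins by ray casting.

```bash
python3 - <<'E'
from h import *
a=snapshot('wrist');s=sense()
R=Ro.from_quat(s['tool_rot']).as_matrix();T=lambda P:((P-s['tcp_pos'])@R*1000).round(1)[:,:2].tolist()
print('mat corners tool xy',T(fish(a,[[379,172],[1,190],[30,350]],0)))
print('outline inner corners',T(fish(a,[[351,200],[8,210]],0)))
print('cass top edge',T(fish(a,[[303,236],[160,236],[17,238],[36,326]],.016)))
print('lip top',T(fish(a,[[303,248],[334,248],[305,382],[333,382]],.038)), T(fish(a,[[333,227]],.0)))
E
```

```text
mat corners tool xy [[52.9, 27.0], [52.2, -189.0], [-57.3, -198.0]]
outline inner corners [[40.1, 14.6], [39.8, -184.7]]
cass top edge [[27.7, -6.5], [27.8, -70.3], [27.0, -163.0], [-26.4, -165.2]]
lip top [[29.4, -5.6], [29.4, 5.5], [-30.2, -5.8], [-30.2, 6.0]] [[27.5, 6.5]]
```

Emit:
servo_tool(rows=[[[-1.5, -2.5, 0.3], 0, -1], [[-1.5, -2.5, 0.3], 0, -1], [[-1.5, -2.5, 0.3], 0, -0.6], [[-1.5, -2.5, 0.3], 0, -0.3], [[-1.5, -2.5, 0.3], 0, -0.3], [[-1.5, -2.5, -20], 0, -0.3], [[-1.5, -2.5, -60], 0, 0], [[-1.5, -2.5, -100], 0, 1]])

```text
t: 7.3
tcp_pos: [0.4994, -0.3509, 0.2952]
tool_rot: [0.89, -0.456, -0.002, -0.0]
force: [1.0, -1.3, 0.5]
finger_gap: 0.651
```

```bash
python3 - <<'E'
from h import *
# push pose: finger back 57mm ahead of axis toward the stack
o=np.array([.5505,.175]);fx=np.array([-.113,.994])
go([*(o-.17*fx),.30],-83.4)
save(snapshot('wrist'),'w5')
E
```

```text
t 7.3 pos [ 0.4994 -0.3509  0.2952] yhead -144.3 F [ 1.  -1.3  0.5] gap 0.651 -> shift [-248.9 -265.3   -4.1] turn -60.9
```

View pics/w5.png

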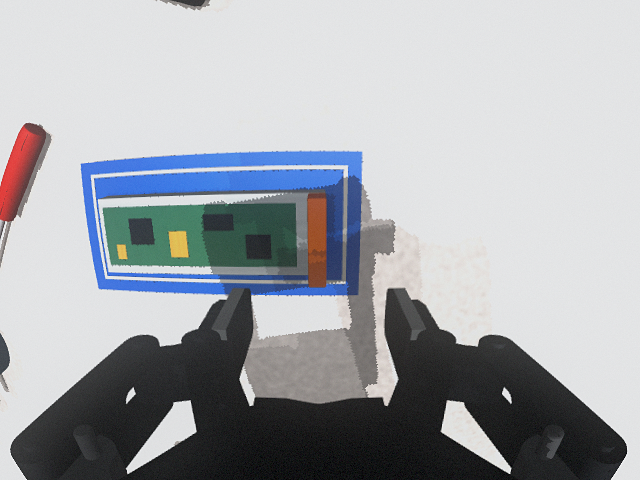

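The whole mat and cassette are visible now: mat corners at (81,164), (362,152), (358,295) and (102,291), with the cassette inside.

```bash
python3 - <<'E'
from h import *
a=snapshot('wrist')
hsv=cv2.cvtColor(a['image'],cv2.COLOR_BGR2HSV)
M=fish(a,[[81,164],[362,152],[358,295],[102,291]],0)[:,:2]*1000
c=M.mean(0); x=M[1]-M[0]+M[2]-M[3]; print(np.linalg.norm(M[1]-M[0]),np.linalg.norm(M[2]-M[1]),c);x/=np.linalg.norm(x);B=np.c_[x,[-x[1],x[0]]]
g=cv2.inRange(hsv,(65,90,30),(90,255,255));g[:190]=0;g[275:]=0;g[:,:95]=0;g[:,300:]=0
o=cv2.inRange(hsv,(4,150,90),(18,255,255));o[:185]=0;o[295:]=0;o[:,:300]=0;o[:,335:]=0
for n,m,z in(('green',g,.016),('lip',o,.038)):
    v,u=np.nonzero(m);P=(fish(a,np.c_[u,v],z)[:,:2]*1000-c)@B
    print(n,cv2.minAreaRect(P.astype(np.float32)))
print('cass far corners',((fish(a,[[97,199],[108,273],[297,193]],.016)[:,:2]*1000-c)@B).round(1).tolist())
E
```

```text
232.5941240937716 112.61839811081828 [ 571.33416976 -305.14140168]
green ((-6.2105712890625, -6.03495979309082), (45.52705001831055, 149.6146697998047), 89.81829071044922)
lip ((83.14859008789062, -5.766162872314453), (58.921630859375, 10.743403434753418), 89.98126220703125)
cass far corners [[-92.0, 28.8], [-91.7, -33.4], [68.7, 28.3]]
```

Emit:
servo_tool(rows=[[[-25, -27, -8], -6, 1], [[-56, -60, -8], -14, 1], [[-88, -93, -8], -22, 1], [[-120, -128, -8], -30, 1], [[-153, -162, -8], -38, 1], [[-185, -198, -8], -46, 1], [[-218, -232, -8], -54, 1], [[-249, -265, -8], -61, 1]])

```text
t: 8.2
tcp_pos: [0.5707, 0.0066, 0.3054]
tool_rot: [0.998, 0.061, 0.003, 0.004]
force: [0.7, 0.5, -0.6]
finger_gap: 0.999
```

Emit:
servo_tool(rows=[[[0, 0, 0], 0, 1], [[0, 0, 0], 0, 1]])

```text
t: 8.4
tcp_pos: [0.5701, 0.0082, 0.3044]
tool_rot: [0.998, 0.063, 0.001, 0.004]
force: [-0.4, -0.4, 0.1]
finger_gap: 1.001
```

```bash
python3 - <<'E'
from h import *
o=np.array([.5505,.175]);fx=np.array([-.113,.994])
go([*(o-.17*fx),.195],-83.5)
b=snapshot('scene')
w=snapshot('wrist')
cv2.imwrite('pics/s6.png',np.hstack([cv2.resize(b['image'][190:340,260:460],(400,300)),cv2.resize(w['image'],(400,300))]))
E
```

```text
t 8.4 pos [0.5701 0.0082 0.3044] yhead -82.8 F [-0.4 -0.4  0.1] gap 1.001 -> shift [ -1.    1.2 109.4] turn 0.7
```

View pics/s6.png

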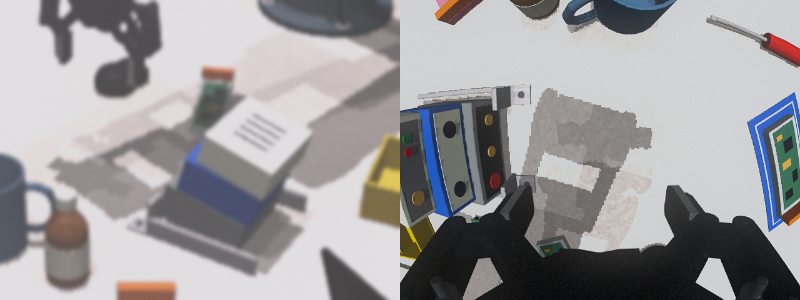

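Still leaning. I'll lower the open gripper and push with the leading finger's back.

Emit:
servo_tool(rows=[[[-1, 1, 45], 0.5, 1], [[-1, 1, 90], 0.5, 1], [[-1, 1, 111], 0.5, 1], [[-1, -12, 111], 0.5, 1], [[-1, -26, 111], 0.5, 1], [[-1, -40, 111], 0.5, 1], [[-1, -40, 111], 0.5, 1]])

```text
t: 9.2
tcp_pos: [0.5649, 0.0469, 0.1951]
tool_rot: [0.998, 0.058, 0.003, 0.004]
force: [0.3, -0.5, 0.5]
finger_gap: 1.002
```

Emit:
servo_tool(rows=[[[0, -2, 0], 0, 1], [[0, -5, 0], 0, 1], [[0, -8, 0], 0, 1], [[0, -8, 0], 0, 1]])

```text
t: 9.6
tcp_pos: [0.5639, 0.0551, 0.1952]
tool_rot: [0.998, 0.058, 0.003, 0.004]
force: [0.6, -0.0, -0.5]
finger_gap: 0.996
```

Emit:
servo_tool(rows=[[[0, -2, 0], 0, 1], [[0, -4, 0], 0, 1], [[0, -6, 0], 0, 1], [[0, -6, 0], 0, 1]])

```text
t: 10.0
tcp_pos: [0.5632, 0.0613, 0.1951]
tool_rot: [0.998, 0.058, 0.003, 0.004]
force: [0.5, -0.1, 0.4]
finger_gap: 1.001
```

```bash
python3 - <<'E'
from h import *
o=np.array([.5505,.175]);fx=np.array([-.113,.994])
go([*(o-.115*fx),.195],-83.5)
w=snapshot('wrist');b=snapshot('scene')
cv2.imwrite('pics/s7.png',np.hstack([cv2.resize(b['image'][190:340,260:460],(400,300)),cv2.resize(w['image'],(400,300))]))
E
```

```text
t 10.0 pos [0.5632 0.0613 0.1951] yhead -83.4 F [ 0.5 -0.1  0.4] gap 1.001 -> shift [0.3 0.6 0.1] turn 0.1
```

View pics/s7.png

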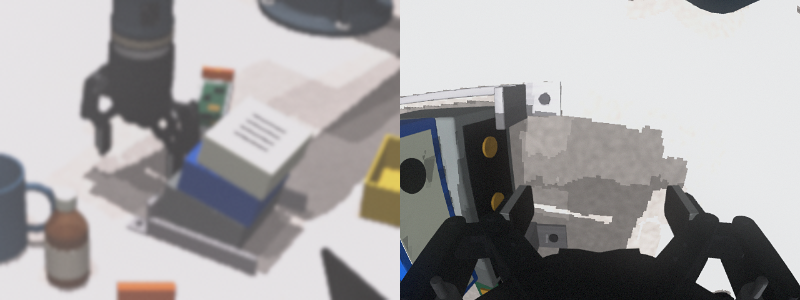

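The leading finger is just short of the grey face, and there is no contact yet. I'll advance in small steps.

Emit:
servo_tool(rows=[[[0, -2, 0], 0, 1], [[0, -4, 0], 0, 1], [[0, -4, 0], 0, 1]])

```text
t: 10.4
tcp_pos: [0.5627, 0.0653, 0.195]
tool_rot: [0.998, 0.058, 0.003, 0.004]
force: [-0.3, -0.9, -0.1]
finger_gap: 0.997
```

Emit:
servo_tool(rows=[[[0, -2, 0], 0, 1], [[0, -3, 0], 0, 1], [[0, -3, 0], 0, 1]])

```text
t: 10.7
tcp_pos: [0.5623, 0.0685, 0.195]
tool_rot: [0.998, 0.058, 0.003, 0.004]
force: [0.5, 0.2, -0.2]
finger_gap: 1.001
```

Emit:
servo_tool(rows=[[[0, -2, 0], 0, 1], [[0, -3, 0], 0, 1], [[0, -3, 0], 0, 1]])

```text
t: 11.0
tcp_pos: [0.5622, 0.0711, 0.1951]
tool_rot: [0.998, 0.058, 0.003, 0.004]
force: [0.1, -3.3, 1.2]
finger_gap: 0.998
```

Contact (3 N). Continue.

Emit:
servo_tool(rows=[[[0, -2, 0], 0, 1], [[0, -3, 0], 0, 1], [[0, -3, 0], 0, 1]])

```text
t: 11.3
tcp_pos: [0.5619, 0.0741, 0.1951]
tool_rot: [0.998, 0.058, 0.003, 0.004]
force: [0.2, -3.6, -0.3]
finger_gap: 0.997
```

Emit:
servo_tool(rows=[[[0, -2, 0], 0, 1], [[0, -3, 0], 0, 1], [[0, -3, 0], 0, 1]])

```text
t: 11.6
tcp_pos: [0.5615, 0.0774, 0.195]
tool_rot: [0.998, 0.058, 0.003, 0.004]
force: [-0.0, -3.3, -1.3]
finger_gap: 0.998
```

```bash
python3 - <<'E'
from h import *
go([.56,.01,.195],-83.5)
b=snapshot('scene');save(b,'s8')
old=cv2.imread('pics/s3.png');print(cv2.absdiff(old,b['image'])[220:320,335:410].mean())
W=world(b);hsv=cv2.cvtColor(b['image'],cv2.COLOR_BGR2HSV)
P=W[228:275,345:402].reshape(-1,3);P=P[(P[:,2]>.10)]
print(P[:,2].max(),np.percentile(P[:,2],[50,90]))
E
```

```text
t 11.6 pos [0.5615 0.0774 0.195 ] yhead -83.3 F [-0.  -3.3 -1.3] gap 0.998 -> shift [-9.3 66.7  0.6] turn 0.2
25.39191111111111
0.8017595925135321 [0.13872112 0.14847751]
```

```bash
cat >> h.py <<'E'
def tilt():
    b=snapshot('scene');W=world(b)
    hsv=cv2.cvtColor(b['image'],cv2.COLOR_BGR2HSV)
    m=(W[...,2]>.09)&(W[...,2]<.18)&(abs(W[...,0]-.55)<.08)&(W[...,1]>.1)&(W[...,1]<.26)&(hsv[...,1]<60)&(hsv[...,2]>120)
    P=W[m]
    for i in range(6):
        A=np.c_[P[:,:2],np.ones(len(P))];k=np.linalg.lstsq(A,P[:,2],rcond=None)[0];r=abs(A@k-P[:,2]);P=P[r<max(.003,np.percentile(r,85)) if i<3 else r<.004]
    print('top plane slope',k[:2].round(3),'n',len(P),'center',P.mean(0).round(3)); return b
E
python3 - <<'E'
from h import *
tilt()
E
```

```text
top plane slope [ 0.002 -0.218] n 946 center [0.555 0.223 0.14 ]
```

Emit:
servo_tool(rows=[[[0, -2, 0], 0, 1], [[0, -4, 0], 0, 1], [[0, -4, 0], 0, 1]])

```text
t: 12.0
tcp_pos: [0.5609, 0.0816, 0.1949]
tool_rot: [0.998, 0.058, 0.003, 0.004]
force: [-0.2, -3.2, -0.3]
finger_gap: 0.997
```

```bash
python3 - <<'E'
from h import *
go([.56,.01,.195],-83.5);tilt()
E
```

```text
t 12.0 pos [0.5609 0.0816 0.1949] yhead -83.3 F [-0.2 -3.2 -0.3] gap 0.997 -> shift [-9.3 71.   0.5] turn 0.2
top plane slope [-0.    -0.213] n 865 center [0.554 0.226 0.14 ]
```

```bash
python3 - <<'E'
from h import *
w=snapshot('wrist');b=snapshot('scene')
cv2.imwrite('pics/s9.png',np.hstack([cv2.resize(b['image'][210:330,300:420],(400,400),interpolation=2),cv2.resize(w['image'][80:480,0:400],(400,400))]))
E
```

```text
(no output)
```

View pics/s9.png

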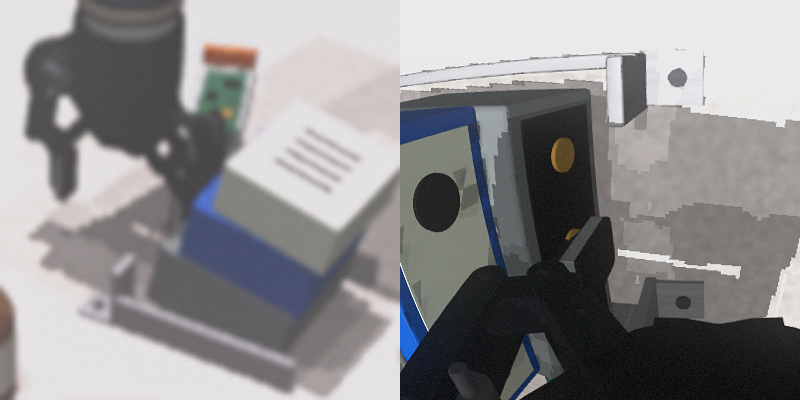

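The left crop shows the stack still tilted. In the wrist crop the finger's knuckle touches high on the stack, so the push itself may be holding the tilt, and the grey front now sits behind the brackets. I'll back off and check.

Emit:
servo_tool(rows=[[[0, 4, 0], 0, 1], [[0, 10, 0], 0, 1], [[0, 18, 0], 0, 1], [[0, 30, 0], 0, 1], [[0, 30, 0], 0, 1]])

```text
t: 12.65
tcp_pos: [0.5649, 0.0501, 0.1952]
tool_rot: [0.998, 0.057, 0.004, 0.004]
force: [0.4, 0.5, -0.6]
finger_gap: 0.998
```

```bash
python3 - <<'E'
from h import *
go([.56,.01,.195],-83.5);b=tilt()
W=world(b);h=cv2.cvtColor(b['image'],cv2.COLOR_BGR2HSV)
m=(h[...,0]>105)&(h[...,0]<130)&(h[...,1]>110)&(abs(W[...,0]-.55)<.1)&(W[...,1]>.08)&(W[...,1]<.3)&(W[...,2]>.03)
P=W[m];print('blue',np.percentile(P,[1,50,99],axis=0).round(3).tolist())
# dark grey box points just above rails, far (+x) side face
m=(h[...,1]<70)&(h[...,2]<120)&(abs(W[...,0]-.56)<.075)&(W[...,1]>.1)&(W[...,1]<.27)&(W[...,2]>.03)&(W[...,2]<.08)
P=W[m];print('grey',len(P),np.percentile(P,[1,50,99],axis=0).round(3).tolist())
E
```

```text
t 12.65 pos [0.5649 0.0501 0.1952] yhead -83.5 F [ 0.4  0.5 -0.6] gap 0.998 -> shift [-9.4 39.2  0.5] turn 0.0
top plane slope [-0.021 -0.016] n 953 center [0.558 0.203 0.136]
blue [[0.595, 0.154, 0.09], [0.608, 0.159, 0.096], [0.613, 0.17, 0.098]]
grey 559 [[0.504, 0.1, 0.03], [0.606, 0.193, 0.044], [0.627, 0.243, 0.079]]
```

It dropped flat. Retreat and check with the top camera.

Emit:
servo_tool(rows=[[[0, 20, 0], 0, 1], [[0, 45, -20], 0, 1], [[0, 60, -60], 0, 1], [[0, 75, -105], 0, 1], [[-20, 110, -140], 0, 1], [[-50, 150, -150], 0, 1], [[-80, 190, -155], 0, 1], [[-120, 220, -155], 0, 1]])

```text
t: 13.5
tcp_pos: [0.4724, -0.1797, 0.3528]
tool_rot: [0.998, 0.057, 0.006, 0.006]
force: [-0.1, -1.2, 0.6]
finger_gap: 1.003
```

Emit:
servo_tool(rows=[[[-30, 35, 0], 0, 1], [[-60, 70, 0], 0, 1], [[-90, 105, 0], 0, 1], [[-120, 140, 0], 0, 1], [[-150, 175, 0], 0, 1], [[-180, 210, 0], 0, 1], [[-210, 240, 0], 0, 1], [[-210, 240, 0], 0, 1]])

```text
t: 14.3
tcp_pos: [0.2887, -0.4466, 0.3538]
tool_rot: [0.998, 0.054, 0.006, 0.008]
force: [-0.2, 0.5, 0.2]
finger_gap: 1.001
```

```bash
python3 - <<'E'
from h import *
go([.2,-.55,.35]);b=tilt()
a=snapshot('top')
v=np.hstack([cv2.resize(a['image'][200:310,195:320],(400,352),interpolation=2),cv2.resize(a['image'][195:315,400:525],(400,352),interpolation=2)]);cv2.imwrite('pics/t10.png',v)
im=a['image'];W=world(a);h=cv2.cvtColor(im,cv2.COLOR_BGR2HSV);H,S,V=cv2.split(h)
def rect(n,m):
    P=W[m];r=cv2.minAreaRect((P[:,:2]*1000).astype(np.float32));print(n,m.sum(),np.round(r[0],1),np.round(r[1],1),round(r[2],1),np.percentile(P,[1,99],axis=0).round(3).tolist())
st=(abs(W[...,0]-.55)<.1)&(W[...,1]>.08)&(W[...,1]<.3)
rect('white',st&(W[...,2]>.125)); rect('blue+',st&(W[...,2]>.085)&(W[...,2]<.105));rect('grey',st&(W[...,2]>.045)&(W[...,2]<.062))
q=np.zeros(H.shape,bool);q[195:315,405:520]=1
mt=q&(H>100)&(H<125)&(S>120);rect('mat',mt)
rect('green',q&(H>65)&(H<95)&(S>60));rect('lip',q&(H<20)&(S>110)&(W[...,2]>.03))
rect('cass',q&(W[...,2]>.011)&(W[...,2]<.024))
E
```

```text
t 14.3 pos [ 0.2887 -0.4466  0.3538] yhead -83.8 F [-0.2  0.5  0.2] gap 1.001 -> shift [-99.5  93.1   4.2] turn 0
top plane slope [-0.024 -0.007] n 913 center [0.559 0.207 0.136]
white 2031 [553.9 202.1] [98.7 83.9] 2.4 [[0.505, 0.161, 0.13], [0.602, 0.243, 0.141]]
blue+ 572 [551.2 194.1] [107.5  99.2] 5.8 [[0.496, 0.141, 0.086], [0.606, 0.232, 0.104]]
grey 577 [556.6 167.1] [123. 133.] 89.7 [[0.492, 0.108, 0.045], [0.614, 0.22, 0.06]]
mat 1946 [ 558.7 -202.6] [243.9 473.9] 4.2 [[0.45, -0.407, -0.004], [0.678, -0.205, 0.01]]
green 1062 [ 538.7 -208.5] [151.2 519.2] 19.4 [[0.505, -0.354, 0.012], [0.636, -0.245, 0.024]]
lip 153 [ 454.9 -178.2] [ 29.8 411.1] 13.9 [[0.477, -0.374, 0.032], [0.516, -0.324, 0.045]]
cass 2015 [ 604.1 -363.8] [178.6 220.7] 35.3 [[0.491, -0.428, 0.012], [0.68, -0.236, 0.023]]
```

View pics/t10.png

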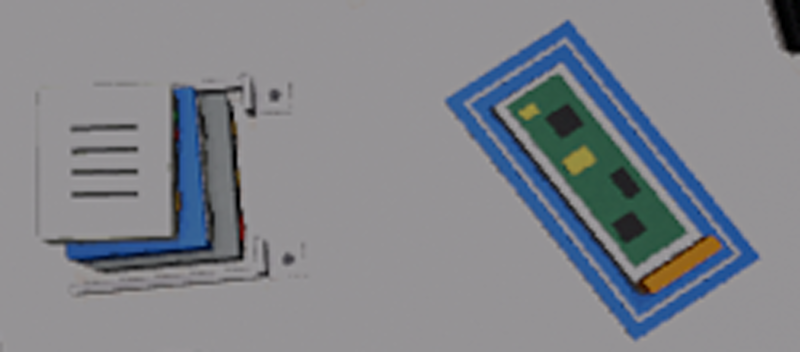

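```bash
python3 - <<'E'
from h import *
a=snapshot('top');C=np.array(a['cam_to_world']);f=240/np.tan(np.radians(a['vertical_fov'])/2)
def ray(p,z):
    p=np.atleast_2d(p).astype(float);d=np.c_[(p-[a['cx'],a['cy']])/f,np.ones(len(p))]@C[:3,:3].T
    return (C[:3,3]+d*((z-C[2,3])/d[:,2])[:,None])[:,:2]*1000
L=lambda p:np.array(p)/3.2+[195,200]
for n,p,z,h in(('grey',[[230,95],[243,255]],.05,50),('blue',[[193,88],[210,245]],.095,46),('white',[[172,85],[178,238]],.135,42)):
    F=ray(L(p),z).mean(0); c=F+h*np.array([-.11,.994]);print(n,'front',F.round(1),'centre',c.round(1))
K=lambda p:(np.array(p)-[400,0])/[3.2,352/120]+[400,195]
M=ray(K([[570,22],[447,100],[637,338],[758,257]]),0);c=M.mean(0);x=M[0]+M[1]-M[2]-M[3];print(np.linalg.norm(x)/2);x/=np.linalg.norm(x);B=np.c_[x,[-x[1],x[0]]]
print('mat',c); print('cass far',((ray(K([[493,107],[562,68]]),.016)-c)@B).round(1).tolist(),'lip',((ray(K([[710,236],[722,248],[645,292],[638,282]]),.038)-c)@B).round(1).tolist())
E
```

```text
grey front [555.3 124.9] centre [549.8 174.6]
blue front [555.8 144.3] centre [550.7 190. ]
white front [554.3 157.2] centre [549.7 199. ]
222.24676614928265
mat [ 564.55874813 -308.54551997]
cass far [[88.3, 34.5], [84.9, -23.2]] lip [[-74.4, -24.2], [-86.1, -25.5], [-82.1, 37.1], [-73.5, 36.6]]
```

Both views agree: the cassette is about 1 mm off along and 4–6 mm off across (limit 12 mm), with its angle well inside the limit. Offsets between boxes are about 15 and 9 mm (limit 30 mm), and the stack is flat. Handing in.

```bash
python3 -c "
from station import sign_off; print(sign_off())"
```

```text
the job is handed in; nothing more can be done
None
```

I gripped the cassette by its orange lip, drew it out about 170 mm and slid it over the desk onto the mat. The stack stayed wedged, leaning back about 0.22 rad. I pushed it back about 10 mm with the open finger at roughly 3 N. It dropped flat when I backed off. The job was handed in at about 14 s on the robot's clock, with the arm well clear of everything.

| Last check (top and scene cameras) | Measured | Limit |
|---|---|---|
| Cassette off mat centre, along | about 1 mm | 12 mm |
| Cassette off mat centre, across | 5–6 mm | 12 mm |
| Top box slope | about 0.02 rad | 0.12 rad |
| Top box top face height | 136 mm (135 expected when flat) | about 128–145 mm (face height, from the box-centre limits) |
| Blue box off grey | about 15 mm | 30 mm |
| White box off blue | about 9 mm | 30 mm |
| Grey box off frame centre | about 1 mm | 40 mm |

- **Uneven readings:** For the across offset, an earlier wrist view gave 2–6 mm in the same direction. Some automatic outline fits in the last top image were spoiled by stray depth pixels, so I used edges picked by hand from the picture instead.
- **Not re-measured:** I did not measure the other desk objects again at the end. The moves were planned clear of them, and no unexpected contact force showed.

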